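# Fetch the heat sink from behind the containers

## Robot

A 6-joint arm with a two-finger parallel gripper is mounted at the origin on the work surface. World frame = base frame: x ahead of the robot, y to its left, z up, the work surface at z = 0. Lengths are in m, angles in rad, forces in N, time in s.
With the tool pointing down it reaches from about 0.3 to 0.95 m from the base axis. Payload 3.1 kg.
Tool frame: the origin (TCP) lies midway between the tips of the shut fingers; the grasp point (between the pads) lies 19 mm behind it (tcp_to_grasp is the distance from the TCP to the grasp point, in m); z points along the fingers, y is the line along which they close (so a half turn about z gives the same grasp; the last joint's range is limited). The gripper opens to 85 mm and grips with 20 to 120 N. Pads are 22 mm wide; open, the fingers measure 114 mm over their backs; the gripper's body (76 mm by 85 mm) begins 54 mm behind the grasp point. The pads swing forward as they close: fully open they stand 13 mm farther back than shut.
Start: joints at [-1.197, 0.308, 1.634, -0, 1.2, -0.07], TCP at [0.268, -0.564, 0.231] pointing down, gripper open.
Joint ranges: [-3.06, 3.06], [-0.79, 1.96], [0.05, 2.63], [-1.19, 4.34], [0.05, 2.64], [-2.94, 2.94]. Speed limits (rad/s): [2.79, 2.79, 3.14, 3.14, 3.14, 3.14].

## Interface

Orientations are given as a 3x3 rotation matrix whose columns are the frame's x, y, z axes.
In Python, from plant import * gives the robot as it stands. The module is installed in compiled form; this text tells all that it offers.
- The arm moves only by the tool arm_command, never from a script. Its argument "plan" is text: rows parted by semicolons, each of 6 numbers parted by spaces: the shift along the tool's x, y, z in m, then the turn, a rotation vector about the tool's x, y, z in rad. In form: x y z wx wy wz; .... A call has 1 to 12 rows; each row shifts and turns the commanded pose from where the row before left it, along the tool's axes as they then stand; what a row does not reach is not made up. A row lasts 1/10 s, in which the tool goes at most 50 mm and 8.59 degrees, less where a joint would pass 70% of its speed; a pose out of reach is approached as far as the arm can. A call is refused whole if a number of a shift passes 0.05 or a number of a turn 0.15, either way. A call with a gripper value outside its range is refused whole. "fingers" is the closure in counts, from 0 (fully open) to 255 (shut), set as the call begins (left out, the last holds). The fingers move at their own pace and stop on an object; "squeeze" is the grip in N (left out, the last holds). Time passes only in rows, so rows that do not move let the fingers close. It gives the time, the measured TCP pose, the force, the opening and the grip force at its end, in the units of the state.
- read_state(): the state, without advancing time (a new reading comes with each control period).
- capture(name): name is "side" or "top" or "wrist"; returns the picture (384x512x3 uint8, blue, green, red); there is no depth.
- camera_info(name): a dict with "K" (3x3 intrinsics, pixels), "k1" (the pictures are not rectified: a ray, as slopes to the right and down, at radius r is drawn at 1 + k1 r^2 times it, then the intrinsics apply), "camera_from_world" (4x4, takes a point from world to camera coordinates). Camera axes: x right, y down, z forward; pixel columns grow to the right and rows downward; lengths in m; the calibration is good to about 2 mm. A picture is of the moment at which its call begins: read the wrist's pose just before it. camera_info takes no time and is no camera call; for the wrist camera it gives the pose at the moment of the call.
- finish_job(): hands the job in; it is judged then, once.
The state is a dict: "time": time; "joint_positions": joint angles; "joint_velocities": joint speeds; "joint_efforts": joint torques, N m; "position": TCP position; "ee_rot": TCP orientation; "ft_force": force on the tool from outside, world axes, zero at the start; "ft_torque": the same for the moment, N m; "opening": finger opening in m; "grasp_force": force on a finger pad.
Only numpy, scipy, OpenCV 4.12 (cv2) and the standard library are available. Lean on these libraries where they do the work, as an engineer would, in place of code of your own. Each camera call takes 0.05 s, during which the arm holds its last target. There are 200 camera calls.

## Task

The aluminium heat sink stands at the back of the dark tray, hemmed in by a red spray can, a white bottle and a green capacitor: first move all three onto the blue mat, standing upright, and only then fetch the heat sink and set it on the white pad in the middle of the green circuit board, centred and with its fins parallel to the board's shorter sides. With the heat sink in place, put each of the three back upright on the very spot of the tray where it stood at the start. Do not knock anything over, and leave the orange parts box and the blue relay on the tray where they are.

Things in the scene. Friction and masses are not known exactly. Their poses are not given: they have to be found in the camera images.
- can: loose upright spray can, a cylinder 44 mm in diameter and 105 mm tall, red below, white cap (same diameter) from 75 mm up, about 0.16 kg. Starts on one of the three ringed spots of the tray. Origin: centre of the underside, z up. Its turn about z does not matter.
- bottle: loose upright closed bottle, a cylinder 40 mm in diameter and 100 mm tall, white with a black cap (same diameter) from 76 mm up, about 0.12 kg. Starts on one of the three ringed spots of the tray. Origin: centre of the underside, z up. Its turn about z does not matter.
- capacitor: loose upright capacitor, a green cylinder 36 mm in diameter and 88 mm tall with an aluminium top and two brass terminals up to 95 mm, about 0.13 kg. Starts on one of the three ringed spots of the tray. Origin: centre of the underside, z up. Its turn about z does not matter.
- heatsink: loose aluminium heat sink, 44 mm along its own x (the fins run along x), 36 mm along its own y, 40 mm tall, about 0.10 kg; take it across its 36 mm width, by the outer fins (y faces). Starts at the back of the tray between the containers, turned up to 15 degrees to the tray. Origin: centre of the underside, z up. 
- tray: fixed dark steel tray, 200 mm along its x, 220 mm along y, floor 6 mm above the table. Origin: centre of the underside; x points to its back, which has a 40 mm high wall; other rims 14 mm. Three white rings, 54 mm across, on the floor at (x, y) = (-12, 0), (50, 57), (50, -57) mm; at the start a container stands centred on each, which one varies. The heat sink starts at about (55, 0) mm.
- mat: fixed flat blue mat with two thin white lines, 200 mm along its own x by 160 mm along y, 3 mm thick, empty at the start; on the left or the right of the tray. Room for all three containers side by side. Origin: centre of the underside, z up. 
- board: fixed green circuit board, 130 mm along its x, 180 mm along y, top 13 mm above the table, on the other side of the tray from the mat. White pad in its middle, 56 mm along x, 48 mm along y, top 15 mm above the table: the heat sink goes here, fins along the board's x (its shorter side), either way round. Edge parts up to 23 mm high, beyond 45 mm in x or 70 mm in y. Origin: below the pad's middle, at table height.
- partsbox: loose orange parts box, 30 x 40 x 22 mm, on the tray's front left corner; a bystander to be left alone. Origin: centre of the underside, z up. 
- relay: loose blue relay with a black foot, 28 x 30 x 22 mm, on the tray's front right corner; a bystander to be left alone. Origin: centre of the underside, z up. 
Mind the look-alikes: they are no part of the job. Leave any pink or purple look-alike of the bottle alone. Leave any pink or purple look-alike of the can alone.

How it is judged:
On the way, in this order (a step that is already met when the one before it is completed fails the run):
1. all three containers stand upright on the mat together, the heat sink still on its place in the tray (x of can in the frame of mat between -0.1 and 0.1 m and y of can in the frame of mat between -0.08 and 0.08 m and z of can in the frame of mat between -0.003 and 0.01 m and angle between each of can, bottle, capacitor's own z axis and vertical below 0.12 rad and linear speed of each of can, bottle, capacitor below 0.03 m/s and x of bottle in the frame of mat between -0.1 and 0.1 m and y of bottle in the frame of mat between -0.08 and 0.08 m and z of bottle in the frame of mat between -0.003 and 0.01 m and x of capacitor in the frame of mat between -0.1 and 0.1 m and y of capacitor in the frame of mat between -0.08 and 0.08 m and z of capacitor in the frame of mat between -0.003 and 0.01 m and distance of heatsink from where it was at the start of the episode below 0.03 m), for 0.2 s.
2. the heat sink stands on the board's pad, centred and square, while all three containers still stand on the mat (horizontal distance between heatsink and board below 0.012 m and z of heatsink in the frame of board between 0.011 and 0.02 m and angle between each of heatsink, can, bottle, capacitor's own z axis and vertical below 0.12 rad and angle between the x axis of heatsink and the x axis of board, either way round below 0.2 rad and linear speed of heatsink below 0.02 m/s and x of can in the frame of mat between -0.1 and 0.1 m and y of can in the frame of mat between -0.08 and 0.08 m and z of can in the frame of mat between -0.003 and 0.01 m and linear speed of each of can, bottle, capacitor below 0.03 m/s and x of bottle in the frame of mat between -0.1 and 0.1 m and y of bottle in the frame of mat between -0.08 and 0.08 m and z of bottle in the frame of mat between -0.003 and 0.01 m and x of capacitor in the frame of mat between -0.1 and 0.1 m and y of capacitor in the frame of mat between -0.08 and 0.08 m and z of capacitor in the frame of mat between -0.003 and 0.01 m), for 0.2 s.
At the end, for the whole second after the job is handed in: The heat sink stands level on the white pad, its centre within 12 mm of the pad's and its fins within 0.2 rad of the board's x; the can, the bottle and the capacitor each stand upright (within 0.12 rad) within 15 mm of where they were at the start; all at rest (horizontal distance between heatsink and board below 0.012 m and z of heatsink in the frame of board between 0.011 and 0.02 m and angle between each of heatsink, can, bottle, capacitor's own z axis and vertical below 0.12 rad and angle between the x axis of heatsink and the x axis of board, either way round below 0.2 rad and linear speed of each of heatsink, can, bottle, capacitor below 0.02 m/s and distance of each of can, bottle, capacitor from where it was at the start of the episode below 0.015 m); the robot touches nothing.
It fails at once if a container or the heat sink is knocked over (angle between any of can, bottle, capacitor, heatsink's own z axis and vertical above 0.6 rad).
It fails at once if the orange parts box or the blue relay is moved by more than 25 mm (distance of any of partsbox, relay from where it was at the start of the episode above 0.025 m).
It also fails if it takes over 139 s, if anything falls off the work surface, if the arm or the gripper's body presses on something with over 40 N, if the wrist force passes 120 N, or if a joint passes its speed limit or range.

## Working session

There is one attempt and no reset: what is moved stays moved. The work goes in short steps, Python scripts to look and compute and a tool call to move; the robot and the scene stay as the last step left them, time stands still between calls to the robot, and variables do not carry over. Pictures are saved under pics/ and viewed, at most 14 in all, crops included, and the job is handed in when it is done.

Besides the shell and the picture viewer there is one more tool, called as a command line: name --argument value ..., lists and objects as JSON in quotes. arm_command: Moves the arm, as the interface text tells. Its arguments: {"type":"object","properties":{"plan":{"type":"string"},"fingers":{"type":"number"},"squeeze":{"type":"number"}},"required":["plan"]}

```bash
mkdir -p pics
python3 - <<'E'
from plant import *
import cv2,numpy as np
for n in("top","side"):
    cv2.imwrite(f"pics/{n}0.png",capture(n)); c=camera_info(n); print(n,np.round(c["K"],1).tolist(),c["k1"],np.round(c["camera_from_world"],3).tolist())
s=read_state();print(s["time"],s["position"],np.round(s["ee_rot"],3).tolist(),s["opening"])
E
```

```text
top [[402.5, 0.0, 253.7], [0.0, 402.5, 190.0], [0.0, 0.0, 1.0]] 0.010077576174041186 [[-0.002, -1.0, -0.005, -0.002], [-0.993, 0.003, -0.119, 0.548], [0.119, 0.005, -0.993, 0.862], [0.0, 0.0, 0.0, 1.0]]
side [[424.1, 0.0, 255.1], [0.0, 424.1, 197.2], [0.0, 0.0, 1.0]] -0.048295308555315136 [[-0.998, -0.065, -0.019, 0.541], [-0.035, 0.735, -0.677, 0.026], [0.058, -0.675, -0.735, 0.91], [0.0, 0.0, 0.0, 1.0]]
0.1 [ 0.26805683 -0.56375875  0.23014459] [[0.903, 0.429, -0.001], [0.429, -0.903, 0.002], [0.0, -0.002, -1.0]] 0.08542925460339182
```

View pics/top0.png

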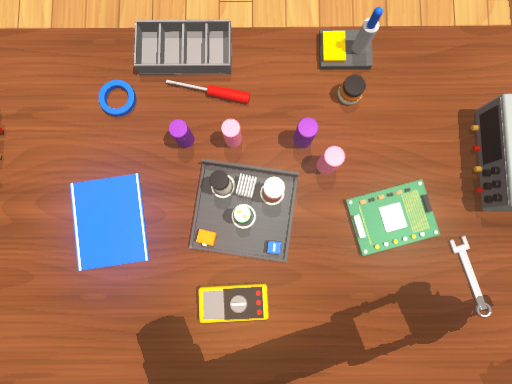

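View pics/side0.png

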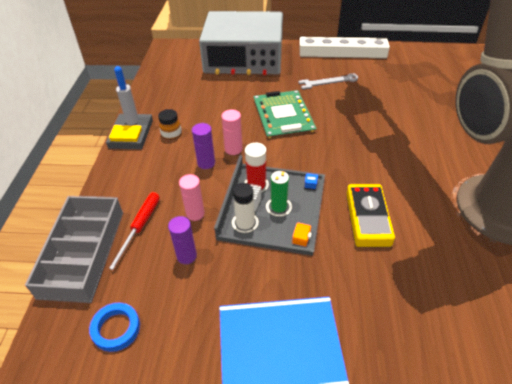

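The top view shows the bottle (black cap) at (221,183) on the left-back ring, the can (white cap, red body) at (273,188) on the right-back ring, and the capacitor at (242,214) in front. The heat sink is at (247,186), the mat on the left at (109,222) and the board on the right at (393,218). The side view agrees: can (256,165), bottle (244,208), capacitor (280,192).
Could be confused with the targets: the pink cylinders at (231,132) and (332,160), the purple ones at (181,133) and (306,132), and the black-capped jar at (351,90). By description, I choose the three on the tray's rings.

```bash
cat > h.py <<'E'
from plant import *
import cv2,numpy as np
from scipy.spatial.transform import Rotation as R
def rays(c,px):
    K=c["K"];k=c["k1"];D=np.array([k,0,0,0,0.])
    u=cv2.undistortPoints(np.array(px,float).reshape(-1,1,2),np.array(K),D).reshape(-1,2)
    T=np.array(c["camera_from_world"]);d=np.c_[u,np.ones(len(u))]@T[:3,:3]
    return -T[:3,:3].T@T[:3,3],d
def onplane(c,px,z):
    o,d=rays(c,px);return o+d*((z-o[2])/d[:,2])[:,None]
def project(c,P):
    T=np.array(c["camera_from_world"]);r,_=cv2.Rodrigues(T[:3,:3])
    return cv2.projectPoints(np.array(P,float).reshape(-1,1,3),r,T[:3,3],np.array(c["K"]),np.array([c["k1"],0,0,0,0.]))[0].reshape(-1,2)
def big(m):
    cs,_=cv2.findContours(m.astype(np.uint8),cv2.RETR_EXTERNAL,cv2.CHAIN_APPROX_NONE)
    return max(cs,key=cv2.contourArea)
def go(x,y,z,yaw=None):
    """tool-frame shift/turn needed; yaw = world angle of closing (y) axis"""
    s=read_state();Rm=np.array(s["ee_rot"])
    print("t",round(s["time"],2),"pos",np.round(s["position"],4),"shift tool",np.round(Rm.T@(np.array([x,y,z])-s["position"]),4))
    if yaw is not None:
        best=None
        for a in(yaw,yaw+np.pi):
            Y=np.array([np.cos(a),np.sin(a),0]);Z=np.array([0,0,-1.]);T=np.c_[np.cross(Y,Z),Y,Z]
            w=R.from_matrix(Rm.T@T).as_rotvec()
            if best is None or np.linalg.norm(w)<np.linalg.norm(best):best=w
        print("turn",np.round(best,4), "j6",round(s["joint_positions"][5],3))
E
python3 - <<'E'
from h import *
im=cv2.imread("pics/top0.png")
cv2.imwrite("pics/crop.png",cv2.resize(im[150:270,180:310],None,fx=6,fy=5,interpolation=cv2.INTER_CUBIC)[:600,:780])
c=camera_info("top");hsv=cv2.cvtColor(im,cv2.COLOR_BGR2HSV);H,S,V=cv2.split(hsv)
def reg(m,x0,y0,x1,y1):
    o=np.zeros(m.shape,np.uint8);o[y0:y1,x0:x1]=m[y0:y1,x0:x1];return o
m=reg((H>95)&(H<125)&(S>150),60,165,160,280);r=cv2.minAreaRect(big(m));print("mat",onplane(c,cv2.boxPoints(r),.003)[:,:2].round(4).tolist(),onplane(c,[r[0]],.003))
m=reg((S<60)&(V>190),375,198,412,236);r=cv2.minAreaRect(big(m));b=onplane(c,cv2.boxPoints(r),.015)[:,:2];print("pad",b.round(4).tolist(),onplane(c,[r[0]],.015))
print("board-ish edges",np.linalg.norm(np.diff(b,axis=0),axis=1), np.degrees(np.arctan2(*(np.diff(b,axis=0)[:, ::-1].T))))
m=reg((V<75)&(S<90),183,155,305,266).astype(np.uint8);m=cv2.morphologyEx(m,cv2.MORPH_CLOSE,np.ones((15,15)));r=cv2.minAreaRect(big(m));print("tray",r,onplane(c,cv2.boxPoints(r),.014)[:,:2].round(4).tolist())
E
```

```text
mat [[0.5719, 0.4167], [0.5888, 0.2706], [0.3896, 0.241], [0.3736, 0.3834]] [[0.4796201  0.32785585 0.003     ]]
pad [[0.511, -0.283], [0.5259, -0.3322], [0.4677, -0.3473], [0.4529, -0.2985]] [[ 0.48925764 -0.31530061  0.015     ]]
board-ish edges [0.05139874 0.0601701  0.0509882 ] [ -73.12349892 -165.46672957  106.78674297]Traceback (most recent call last):
  File "<stdin>", line 10, in <module>
  File "h.py", line 16, in big
    return max(cs,key=cv2.contourArea)
ValueError: max() iterable argument is empty
```

View pics/crop.png

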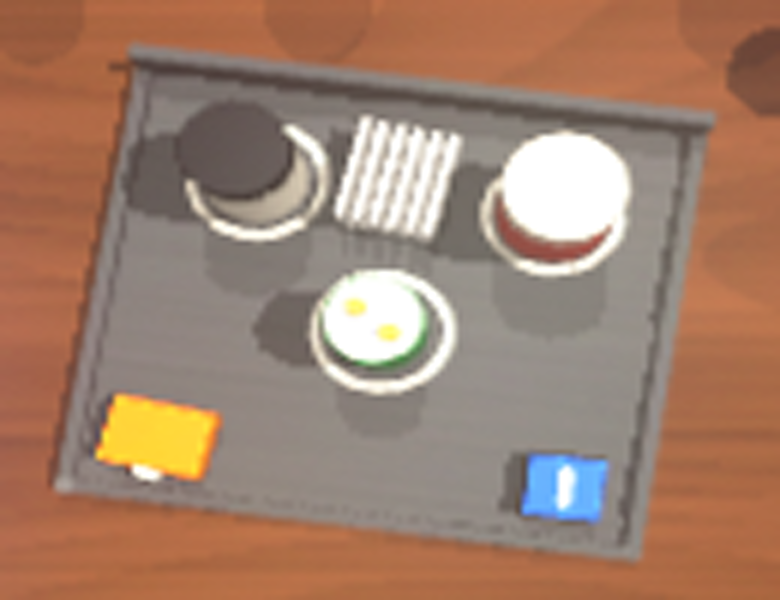

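The crop confirms the choice (crop pixels: bottle black cap (236,150), can white cap (566,183), capacitor (374,318), heat sink (398,180), tray corners (62,490), (638,558), (715,115), (132,50)).

Run:
```python
from h import *
c=camera_info("top")
f=lambda p:[(180+x/6-.4,150+y/5-.4) for x,y in p]
fr=onplane(c,f([(58,490),(640,558)]),.014)[:,:2];bk=onplane(c,f([(715,115),(132,47)]),.04)[:,:2]
k=np.r_[fr,bk];print(k.round(4).tolist());ctr=k.mean(0)
v=bk.mean(0)-fr.mean(0);a=np.arctan2(v[1],v[0]);w=k[0]-k[1]+k[3]-k[2];print("ctr",ctr,"yaw deg",np.degrees(a),np.degrees(np.arctan2(-w[0],w[1])),np.linalg.norm(v))
Rz=np.array([[np.cos(a),-np.sin(a)],[np.sin(a),np.cos(a)]])
for n,p in dict(cap=(-.012,0),L=(.05,.057),Rr=(.05,-.057),hs=(.055,0)).items():print(n,(ctr+Rz@p).round(4))
for n,p,z in(("bottle",(236,150),.106),("can",(566,183),.111),("cap",(374,318),.094)):print(n,onplane(c,f([p]),z)[0].round(4))
q=onplane(c,f([(365,117),(462,133),(430,243),(335,222)]),.046)[:,:2];print("hs",q.mean(0),q.round(4).tolist())
for n,p in(("ringL",(258,180)),("ringR",(556,207)),("ringF",(385,333))):print(n,onplane(c,f([p]),.006)[0].round(4))
go(.42,.03,.35,0.)
print(read_state()["joint_positions"])
w=camera_info("wrist");print(np.round(w["K"],1).tolist(),np.round(np.array(w["camera_from_world"]),3).tolist())
```

```text
[[0.4213, 0.1403], [0.3909, -0.0759], [0.5859, -0.1039], [0.6172, 0.1118]]
ctr [0.50382524 0.01807355] yaw deg -8.226105217261637 -8.132079394774566 0.1974278850843144
cap [0.4919 0.0198]
L [0.5615 0.0673]
Rr [ 0.5452 -0.0455]
hs [0.5583 0.0102]
bottle [0.5611 0.0668 0.106 ]
can [ 0.5465 -0.0454  0.111 ]
cap [0.4929 0.02   0.094 ]
hs [0.5570081  0.01295433] [[0.5844, 0.0251], [0.5772, -0.0105], [0.5286, 0.0013], [0.5379, 0.0359]]
ringL [0.5618 0.0675 0.006 ]
ringR [ 0.549  -0.0464  0.006 ]
ringF [0.4915 0.0189 0.006 ]
t 0.1 pos [ 0.2681 -0.5638  0.2301] shift tool [ 0.3922 -0.4713 -0.1188]
turn [-0.0018 -0.0013 -1.127 ] j6 -0.07
[-1.19669784e+00  3.08939124e-01  1.63506796e+00  3.36667880e-06
  1.19972109e+00 -6.96779180e-02]
[[309.0, 0.0, 252.1], [0.0, 309.0, 194.1], [0.0, 0.0, 1.0]] [[0.429, -0.903, -0.001, -0.624], [-0.857, -0.407, 0.317, -0.041], [-0.287, -0.135, -0.948, 0.381], [0.0, 0.0, 0.0, 1.0]]
```

arm_command --plan "0 0 0 0 0 0.1465; 0 0 0 0 0 0.1465; 0 0 0 0 0 0.1465; 0 0 0 0 0 0.1465; 0 0 0 0 0 0" --fingers 0 --squeeze 40

```text
time: 0.6
position: [0.2682, -0.564, 0.2306]
ee_rot: [[0.99, -0.141, -0.0], [-0.141, -0.99, 0.001], [-0.001, -0.001, -1.0]]
ft_force: [0.6, 0.3, -0.5]
opening: 0.0852
grasp_force: 0.0
```

```bash
python3 -c "
from h import *
go(.4925,.0198,.25,np.radians(-98.2))
go(.40,.03,.32)"
```

```text
t 0.6 pos [ 0.2682 -0.564   0.2306] shift tool [ 0.1395 -0.6097 -0.0188]
turn [-0.0012  0.0007  0.0011] j6 0.516
t 0.6 pos [ 0.2682 -0.564   0.2306] shift tool [ 0.0464 -0.6068 -0.0887]
```

arm_command --plan ".004 -.048 -.0075 0 0 0;.004 -.048 -.0075 0 0 0;.004 -.048 -.0075 0 0 0;.004 -.048 -.0075 0 0 0;.004 -.048 -.0075 0 0 0;.004 -.048 -.0075 0 0 0;.004 -.048 -.0075 0 0 0;.004 -.048 -.0075 0 0 0;.004 -.048 -.0075 0 0 0;.004 -.048 -.0075 0 0 0;.004 -.048 -.0075 0 0 0;.004 -.048 -.0075 0 0 0"

```text
time: 1.8
position: [0.3973, 0.0008, 0.3217]
ee_rot: [[0.99, -0.138, 0.001], [-0.138, -0.99, -0.0], [0.001, 0.0, -1.0]]
ft_force: [0.7, 0.0, 0.3]
opening: 0.0854
grasp_force: 0.0
```

arm_command --plan "0 -.03 0 0 0 0; 0 0 0 0 0 0; 0 0 0 0 0 0; 0 0 0 0 0 0"

```text
time: 2.2
position: [0.4014, 0.0279, 0.3209]
ee_rot: [[0.99, -0.141, -0.001], [-0.141, -0.99, -0.001], [-0.001, 0.001, -1.0]]
ft_force: [0.3, 0.1, 0.1]
opening: 0.0853
grasp_force: 0.0
```

Run:
```python
from h import *
import pickle
s=read_state();c=camera_info("wrist");im=capture("wrist");cv2.imwrite("pics/w1.png",im);pickle.dump(c,open("w1.pkl","wb"))
cv2.imwrite("pics/w1b.png",cv2.resize(im,(800,600)))
go(.4925,.0198,.19,np.radians(-98.2))
```

```text
t 2.25 pos [0.4015 0.0276 0.321 ] shift tool [ 0.0913 -0.0053  0.1309]
turn [0.0005 0.0006 0.0003] j6 1.674
```

View pics/w1b.png

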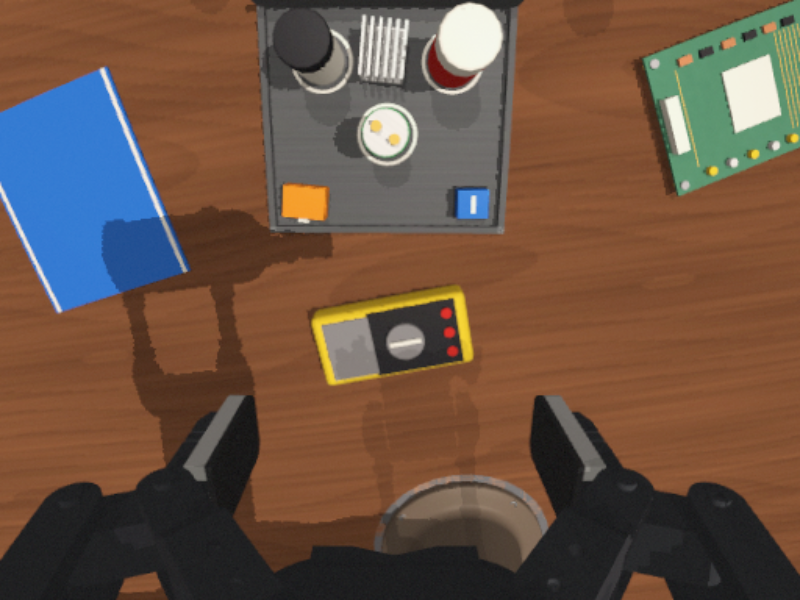

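The wrist view (800×600) shows the capacitor top at (387,133), bottle top (303,39), can top (469,37), heat sink (384,50), pad centre (751,94), and mat at the left.

Run:
```python
from h import *
import pickle
c=pickle.load(open("w1.pkl","rb"));f=lambda p:(np.array(p)*.64).tolist()
for n,p,z in(("bottle",(303,39),.106),("can",(469,37),.111),("cap",(387,133),.094),("hs",(384,50),.046),("ringF",(388,134),.006),("ringL",(323,60),.006),("ringR",(453,61),.006)):print(n,onplane(c,f([p]),z)[0].round(4))
q=onplane(c,f([(722,73),(770,56),(782,115),(735,132)]),.015);print("pad",q.mean(0),q[:,:2].round(4).tolist())
h=onplane(c,f([(365,15),(409,19),(403,84),(359,79)]),.046);print("hs",h.mean(0),h[:,:2].round(4).tolist())
```

```text
bottle [0.5591 0.0674 0.106 ]
can [ 0.5434 -0.0432  0.111 ]
cap [0.4898 0.0201 0.094 ]
hs [0.5542 0.0137 0.046 ]
ringF [0.4907 0.0202 0.006 ]
ringL [0.561  0.0674 0.006 ]
ringR [ 0.5439 -0.045   0.006 ]
pad [ 0.48591869 -0.31578933  0.015     ] [[0.5069, -0.2847], [0.5182, -0.3326], [0.4649, -0.3469], [0.4537, -0.2988]]
hs [0.55458289 0.01366989 0.046     ] [[0.5819, 0.0246], [0.5741, -0.009], [0.5267, 0.0023], [0.5356, 0.0368]]
```

arm_command --plan ".03 -.001 .03 0 0 0;.03 -.002 .03 0 0 0;.03 -.002 .03 0 0 0;0 0 .03 0 0 0;0 0 0 0 0 0;0 0 0 0 0 0"

```text
time: 2.85
position: [0.4908, 0.0198, 0.2009]
ee_rot: [[0.99, -0.143, -0.002], [-0.143, -0.99, -0.0], [-0.002, 0.0, -1.0]]
ft_force: [-0.7, -1.0, -0.2]
opening: 0.0852
grasp_force: 0.0
```

arm_command --plan "0 0 .04 0 0 0;0 0 .04 0 0 0;0 0 .04 0 0 0;0 0 .025 0 0 0;0 0 0 0 0 0;0 0 0 0 0 0"

```text
time: 3.45
position: [0.4931, 0.0204, 0.0582]
ee_rot: [[0.99, -0.142, 0.003], [-0.142, -0.99, -0.0], [0.003, -0.0, -1.0]]
ft_force: [-0.2, 0.3, 0.6]
opening: 0.0851
grasp_force: 0.0
```

arm_command --plan "0 0 0 0 0 0;0 0 0 0 0 0;0 0 0 0 0 0;0 0 0 0 0 0;0 0 0 0 0 0;0 0 0 0 0 0;0 0 0 0 0 0;0 0 0 0 0 0" --fingers 255 --squeeze 30

```text
time: 4.25
position: [0.4927, 0.0208, 0.0576]
ee_rot: [[0.99, -0.142, 0.002], [-0.142, -0.99, -0.0], [0.002, -0.0, -1.0]]
ft_force: [0.1, 0.6, 7.0]
opening: 0.0353
grasp_force: 29.5
```

Run:
```python
from h import *
go(.4154,.3177,.058)
```

```text
t 4.25 pos [0.4927 0.0208 0.0576] shift tool [-0.1186 -0.2829 -0.0006]
```

arm_command --plan "0 0 -.02 0 0 0;0 0 -.04 0 0 0;-.017 -.0404 0 0 0 0;-.017 -.0404 0 0 0 0;-.017 -.0404 0 0 0 0;-.017 -.0404 0 0 0 0;-.017 -.0404 0 0 0 0;-.017 -.0404 0 0 0 0;-.017 -.0404 0 0 0 0;0 0 0 0 0 0;0 0 0 0 0 0"

```text
time: 5.35
position: [0.4129, 0.3181, 0.1158]
ee_rot: [[0.99, -0.139, -0.001], [-0.139, -0.99, -0.001], [-0.001, 0.001, -1.0]]
ft_force: [-0.9, -0.2, -1.7]
opening: 0.0353
grasp_force: 30.6
```

arm_command --plan "0 0 .02 0 0 0;0 0 .02 0 0 0;0 0 .01 0 0 0;0 0 .006 0 0 0;0 0 .005 0 0 0;0 0 0 0 0 0;0 0 0 0 0 0;0 0 0 0 0 0"

```text
time: 6.15
position: [0.4143, 0.3179, 0.0559]
ee_rot: [[0.99, -0.142, 0.001], [-0.142, -0.99, 0.001], [0.001, -0.001, -1.0]]
ft_force: [-0.4, -0.3, -1.1]
opening: 0.0352
grasp_force: 30.7
```

arm_command --plan "0 0 .0015 0 0 0;0 0 0 0 0 0;0 0 0 0 0 0"

```text
time: 6.45
position: [0.4144, 0.3181, 0.0547]
ee_rot: [[0.99, -0.141, 0.001], [-0.142, -0.99, 0.001], [0.001, -0.001, -1.0]]
ft_force: [-0.6, -0.6, 4.8]
opening: 0.0353
grasp_force: 31.0
```

arm_command --plan "0 0 0 0 0 0;0 0 0 0 0 0;0 0 0 0 0 0;0 0 0 0 0 0;0 0 0 0 0 0;0 0 0 0 0 0" --fingers 0

```text
time: 7.05
position: [0.4138, 0.3176, 0.0537]
ee_rot: [[0.99, -0.142, -0.0], [-0.142, -0.99, -0.0], [-0.0, 0.0, -1.0]]
ft_force: [-0.0, 0.6, -0.9]
opening: 0.0852
grasp_force: 0.0
```

arm_command --plan "0 0 -.03 0 0 0;0 0 -.05 0 0 0;0 0 -.05 0 0 0;0 0 -.02 0 0 0;0 0 0 0 0 0"

```text
time: 7.55
position: [0.4166, 0.3195, 0.2086]
ee_rot: [[0.99, -0.142, 0.008], [-0.142, -0.99, 0.005], [0.007, -0.006, -1.0]]
ft_force: [0.6, 0.3, -0.2]
opening: 0.0854
grasp_force: 0.0
```

Run:
```python
from h import *
go(.560,.067,.064,np.radians(-98.2))
im=capture("top");cv2.imwrite("pics/t2.png",cv2.resize(im[150:290,50:310],None,fx=3,fy=3))
```

```text
t 7.55 pos [0.4166 0.3195 0.2086] shift tool [0.1766 0.2306 0.1444]
turn [-0.0064 -0.0074  0.001 ] j6 2.284
```

View pics/t2.png

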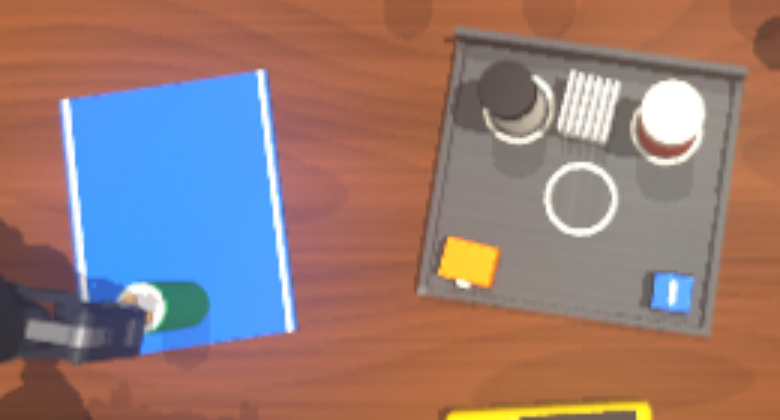

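The capacitor stands upright on the mat at (165,305); the ring at (581,198) is empty and nothing else has moved.

arm_command --plan ".0294 .0384 0 0 0 0;.0294 .0384 0 0 0 0;.0294 .0384 0 0 0 0;.0294 .0384 0 0 0 0;.0294 .0384 0 0 0 0;.0294 .0384 0 0 0 0;0 0 0 0 0 0;0 0 0 0 0 0;0 0 0 0 0 0"

```text
time: 8.5
position: [0.554, 0.0652, 0.2019]
ee_rot: [[0.99, -0.141, -0.004], [-0.141, -0.99, 0.0], [-0.004, 0.0, -1.0]]
ft_force: [-1.3, 1.4, -0.9]
opening: 0.0852
grasp_force: 0.0
```

Run:
```python
from h import *
go(.560,.067,.064,np.radians(-98.2))
```

```text
t 8.5 pos [0.554  0.0652 0.2019] shift tool [ 0.0062 -0.0026  0.1379]
turn [0.0002 0.004  0.0013] j6 1.751
```

arm_command --plan ".006 -.002 .03 0 0.004 0;0 0 .03 0 0 0;0 0 .03 0 0 0;0 0 .03 0 0 0;0 0 .018 0 0 0;0 0 0 0 0 0;0 0 0 0 0 0;0 0 0 0 0 0"

```text
time: 9.3
position: [0.5634, 0.0665, 0.0672]
ee_rot: [[0.99, -0.14, 0.006], [-0.14, -0.99, -0.0], [0.006, -0.001, -1.0]]
ft_force: [-0.0, 0.5, 0.4]
opening: 0.0856
grasp_force: 0.0
```

arm_command --plan "0 0 0 0 0 0;0 0 0 0 0 0;0 0 0 0 0 0;0 0 0 0 0 0;0 0 0 0 0 0;0 0 0 0 0 0;0 0 0 0 0 0;0 0 0 0 0 0" --fingers 255

```text
time: 10.1
position: [0.5632, 0.0657, 0.0665]
ee_rot: [[0.99, -0.142, 0.005], [-0.142, -0.99, -0.0], [0.005, -0.0, -1.0]]
ft_force: [-0.3, 0.7, 6.6]
opening: 0.0395
grasp_force: 30.5
```

Run:
```python
from h import *
go(.4796,.3279,.064,np.radians(-98.2))
```

```text
t 10.1 pos [0.5632 0.0657 0.0665] shift tool [-0.12   -0.2477  0.002 ]
turn [-0.0004 -0.0054  0.0008] j6 1.753
```

arm_command --plan "0 0 -.02 0 0 0;0 0 -.03 0 0 0;0 0 -.03 0 0 0;-.02 -.0413 0 0 0 0;-.02 -.0413 0 0 0 0;-.02 -.0413 0 0 0 0;-.02 -.0413 0 0 0 0;-.02 -.0413 0 0 0 0;-.02 -.0413 0 0 0 0;0 0 0 0 0 0;0 0 0 0 0 0;0 0 0 0 0 0"

```text
time: 11.3
position: [0.4781, 0.3267, 0.1444]
ee_rot: [[0.99, -0.142, 0.003], [-0.142, -0.99, -0.002], [0.003, 0.002, -1.0]]
ft_force: [0.7, -0.3, -0.8]
opening: 0.0394
grasp_force: 30.7
```

Run:
```python
from h import *
go(.4796,.3279,.0635,np.radians(-98.2))
```

```text
t 11.3 pos [0.4781 0.3267 0.1444] shift tool [ 0.0011 -0.0015  0.0809]
turn [ 0.0018 -0.0029  0.0006] j6 2.241
```

arm_command --plan "0 0 .03 0 0 0;0 0 .03 0 0 0;0 0 .01 0 0 0;0 0 .006 0 0 0;0 0 .005 0 0 0;0 0 0 0 0 0;0 0 0 0 0 0;0 0 0 0 0 0"

```text
time: 12.1
position: [0.4796, 0.3285, 0.0654]
ee_rot: [[0.99, -0.142, 0.006], [-0.142, -0.99, 0.001], [0.006, -0.001, -1.0]]
ft_force: [-0.4, -0.1, -1.3]
opening: 0.0396
grasp_force: 30.6
```

arm_command --plan "0 0 .001 0 0 0;0 0 0 0 0 0;0 0 0 0 0 0"

```text
time: 12.4
position: [0.4789, 0.3281, 0.0636]
ee_rot: [[0.99, -0.142, 0.004], [-0.142, -0.99, -0.0], [0.004, -0.0, -1.0]]
ft_force: [0.2, -0.5, -1.0]
opening: 0.0396
grasp_force: 30.6
```

arm_command --plan "0 0 0 0 0 0;0 0 0 0 0 0;0 0 0 0 0 0;0 0 0 0 0 0;0 0 0 0 0 0;0 0 0 0 0 0" --fingers 0

```text
time: 13.0
position: [0.4788, 0.3279, 0.0633]
ee_rot: [[0.99, -0.142, 0.004], [-0.142, -0.99, -0.001], [0.004, 0.0, -1.0]]
ft_force: [-0.3, 0.2, 0.8]
opening: 0.0857
grasp_force: 0.0
```

arm_command --plan "0 0 -.03 0 0 0;0 0 -.05 0 0 0;0 0 -.05 0 0 0;0 0 -.01 0 0 0;0 0 0 0 0 0;0 0 0 0 0 0"

```text
time: 13.6
position: [0.4774, 0.3275, 0.2022]
ee_rot: [[0.99, -0.142, 0.002], [-0.142, -0.99, -0.002], [0.002, 0.001, -1.0]]
ft_force: [-0.0, -0.8, -0.1]
opening: 0.0853
grasp_force: 0.0
```

Run:
```python
from h import *
go(.545,-.0448,.066,np.radians(-98.2))
```

```text
t 13.6 pos [0.4774 0.3275 0.2022] shift tool [0.1194 0.3588 0.1369]
turn [ 0.0012 -0.0024  0.0009] j6 2.242
```

arm_command --plan ".0149 .0448 0 0 0 0;.0149 .0448 0 0 0 0;.0149 .0448 0 0 0 0;.0149 .0448 0 0 0 0;.0149 .0448 0 0 0 0;.0149 .0448 0 0 0 0;.0149 .0448 0 0 0 0;.0149 .0448 0 0 0 0;0 0 0 0 0 0;0 0 0 0 0 0;0 0 0 0 0 0"

```text
time: 14.7
position: [0.5439, -0.0427, 0.2017]
ee_rot: [[0.99, -0.141, -0.0], [-0.141, -0.99, 0.001], [-0.0, -0.001, -1.0]]
ft_force: [-0.5, 0.0, 0.6]
opening: 0.0854
grasp_force: 0.0
```

Run:
```python
from h import *
go(.545,-.0448,.066,np.radians(-98.2))
```

```text
t 14.7 pos [ 0.5439 -0.0427  0.2017] shift tool [0.0015 0.002  0.1357]
turn [-0.0007  0.0003  0.0012] j6 1.554
```

arm_command --plan "0 .002 .03 0 0 0;0 0 .03 0 0 0;0 0 .03 0 0 0;0 0 .03 0 0 0;0 0 .015 0 0 0;0 0 0 0 0 0;0 0 0 0 0 0;0 0 0 0 0 0"

```text
time: 15.5
position: [0.5473, -0.0456, 0.0705]
ee_rot: [[0.99, -0.141, 0.007], [-0.141, -0.99, -0.001], [0.007, 0.0, -1.0]]
ft_force: [-0.6, -0.4, 0.8]
opening: 0.0856
grasp_force: 0.0
```

arm_command --plan "0 0 0 0 0 0;0 0 0 0 0 0;0 0 0 0 0 0;0 0 0 0 0 0;0 0 0 0 0 0;0 0 0 0 0 0;0 0 0 0 0 0;0 0 0 0 0 0" --fingers 255

```text
time: 16.3
position: [0.5464, -0.0457, 0.0696]
ee_rot: [[0.99, -0.142, 0.005], [-0.142, -0.99, -0.001], [0.005, -0.0, -1.0]]
ft_force: [-1.2, 1.2, 5.3]
opening: 0.0433
grasp_force: 30.1
```

Run:
```python
from h import *
go(.5438,.338,.064,np.radians(-98.2))
```

```text
t 16.3 pos [ 0.5464 -0.0457  0.0696] shift tool [-0.057  -0.3795  0.0054]
turn [-0.0002 -0.0054  0.0008] j6 1.55
```

arm_command --plan "0 0 -.02 0 0 0;0 0 -.03 0 0 0;0 0 -.03 0 0 0;-.0063 -.0422 0 0 0 0;-.0063 -.0422 0 0 0 0;-.0063 -.0422 0 0 0 0;-.0063 -.0422 0 0 0 0;-.0063 -.0422 0 0 0 0;-.0063 -.0422 0 0 0 0;-.0063 -.0422 0 0 0 0;-.0063 -.0422 0 0 0 0;-.0063 -.0422 0 0 0 0"

```text
time: 17.5
position: [0.5422, 0.3394, 0.1473]
ee_rot: [[0.99, -0.141, 0.003], [-0.141, -0.99, -0.002], [0.003, 0.002, -1.0]]
ft_force: [0.5, -0.3, -0.8]
opening: 0.0435
grasp_force: 30.9
```

arm_command --plan "0 0 0 0 0 0;0 0 0 0 0 0;0 0 0 0 0 0"

```text
time: 17.8
position: [0.5424, 0.337, 0.1475]
ee_rot: [[0.99, -0.142, 0.002], [-0.142, -0.99, -0.002], [0.002, 0.002, -1.0]]
ft_force: [0.5, -1.0, -2.1]
opening: 0.0433
grasp_force: 31.3
```

Run:
```python
from h import *
go(.5438,.338,.0666,np.radians(-98.2))
```

```text
t 17.8 pos [0.5424 0.337  0.1475] shift tool [ 0.0011 -0.0014  0.0809]
turn [ 0.002  -0.0024  0.0006] j6 2.204
```

arm_command --plan "0 0 .03 0 0 0;0 0 .03 0 0 0;0 0 .01 0 0 0;0 0 .006 0 0 0;0 0 .0055 0 0 0;0 0 0 0 0 0;0 0 0 0 0 0;0 0 0 0 0 0"

```text
time: 18.6
position: [0.5442, 0.3388, 0.0683]
ee_rot: [[0.99, -0.142, 0.006], [-0.142, -0.99, 0.0], [0.006, -0.001, -1.0]]
ft_force: [-1.1, -1.3, -1.7]
opening: 0.043
grasp_force: 31.2
```

arm_command --plan "0 0 .001 0 0 0;0 0 0 0 0 0;0 0 0 0 0 0"

```text
time: 18.9
position: [0.5439, 0.3387, 0.0668]
ee_rot: [[0.99, -0.142, 0.005], [-0.142, -0.99, 0.0], [0.005, -0.001, -1.0]]
ft_force: [1.2, 0.6, 0.8]
opening: 0.0432
grasp_force: 31.4
```

arm_command --plan "0 0 0 0 0 0;0 0 0 0 0 0;0 0 0 0 0 0;0 0 0 0 0 0;0 0 0 0 0 0;0 0 0 0 0 0" --fingers 0

```text
time: 19.5
position: [0.5434, 0.3382, 0.066]
ee_rot: [[0.99, -0.142, 0.004], [-0.142, -0.99, -0.001], [0.004, 0.0, -1.0]]
ft_force: [0.1, -0.0, 0.1]
opening: 0.0854
grasp_force: 0.0
```

arm_command --plan "0 0 -.03 0 0 0;0 0 -.05 0 0 0;0 0 -.05 0 0 0;0 0 -.01 0 0 0;0 0 0 0 0 0;0 0 0 0 0 0"

```text
time: 20.1
position: [0.5419, 0.3379, 0.2048]
ee_rot: [[0.99, -0.142, 0.002], [-0.142, -0.99, -0.002], [0.002, 0.001, -1.0]]
ft_force: [0.5, -0.7, 0.0]
opening: 0.085
grasp_force: 0.0
```

Run:
```python
from h import *
go(.49,.012,.25,np.radians(-103))
im=capture("top");cv2.imwrite("pics/t3.png",cv2.resize(im[150:290,50:310],None,fx=3,fy=3))
```

```text
t 20.1 pos [0.5419 0.3379 0.2048] shift tool [-0.0051  0.33   -0.0448]
turn [ 0.0012 -0.0024  0.0847] j6 2.205
```

View pics/t3.png

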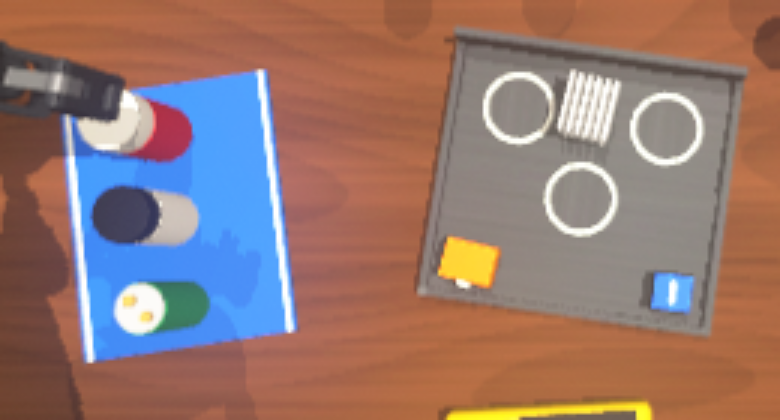

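All three stand upright on the mat: can (135,125), bottle (145,215), capacitor (160,307). The heat sink at (588,105) has not moved and stands clear of the rings.

arm_command --plan "0 .0415 -.0056 0 0 0;0 .0415 -.0056 0 0 0;0 .0415 -.0056 0 0 0;0 .0415 -.0056 0 0 0;0 .0415 -.0056 0 0 0;0 .0415 -.0056 0 0 0;0 .0415 -.0056 0 0 0;0 .0415 -.0056 0 0 0;0 0 0 0 0 .085;0 0 0 0 0 0;0 0 0 0 0 0;0 0 0 0 0 0"

```text
time: 21.35
position: [0.495, 0.0105, 0.2495]
ee_rot: [[0.975, -0.223, 0.001], [-0.223, -0.975, -0.0], [0.001, -0.0, -1.0]]
ft_force: [0.6, -0.5, -0.4]
opening: 0.0856
grasp_force: 0.0
```

Run:
```python
from h import *
go(.556,.0133,.12,np.radians(-103))
c=camera_info("wrist");im=capture("wrist");import pickle;pickle.dump(c,open("w2.pkl","wb"))
p=project(c,[[.556,.0133,.046]])[0];print(p)
x,y=np.clip(p.astype(int)-[100,75],0,[312,234]);print(x,y)
cv2.imwrite("pics/w2.png",cv2.resize(im[y:y+150,x:x+200],None,fx=4,fy=4))
```

```text
t 21.35 pos [0.495  0.0105 0.2495] shift tool [ 0.0587 -0.0163  0.1296]
turn [-0.0001 -0.0015  0.0019] j6 1.729
[237.18179053 113.45733069]
137 38
```

View pics/w2.png

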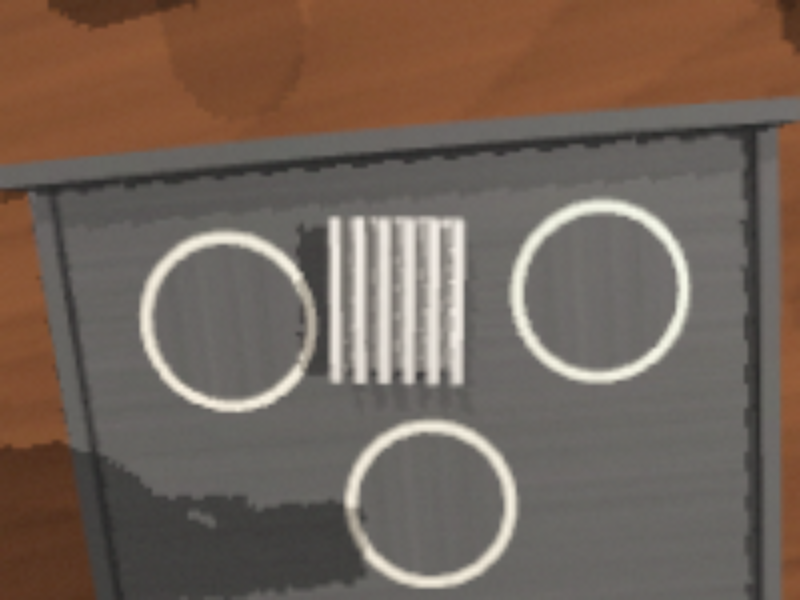

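The heat sink at crop (397,299) has its fins exactly along the tool's x, and its position matches the estimate within 1 px.

arm_command --plan ".03 -.008 .03 0 0 0;.029 -.009 .04 0 0 0;0 0 .04 0 0 0;0 0 .04 0 0 0;0 0 .03 0 0 0;0 0 .02 0 0 0;0 0 0 0 0 0;0 0 0 0 0 0;0 0 0 0 0 0"

```text
time: 22.3
position: [0.5591, 0.0132, 0.0528]
ee_rot: [[0.974, -0.224, 0.007], [-0.224, -0.975, -0.001], [0.007, -0.001, -1.0]]
ft_force: [-0.5, -0.0, 0.9]
opening: 0.0852
grasp_force: 0.0
```

Run:
```python
from h import *
go(.556,.014,.018,np.radians(-103))
```

```text
t 22.3 pos [0.5591 0.0132 0.0528] shift tool [-0.0034 -0.0001  0.0348]
turn [-0.0009 -0.0069  0.0006] j6 1.743
```

arm_command --plan "-.003 0 .015 0 -.005 0;0 0 .012 0 0 0;0 0 .006 0 0 0;0 0 0 0 0 0;0 0 0 0 0 0;0 0 0 0 0 0"

```text
time: 22.9
position: [0.5551, 0.0135, 0.0185]
ee_rot: [[0.974, -0.225, -0.0], [-0.225, -0.974, 0.001], [-0.0, -0.0, -1.0]]
ft_force: [0.4, 0.0, 0.1]
opening: 0.0854
grasp_force: 0.0
```

arm_command --plan "0 0 0 0 0 0;0 0 0 0 0 0;0 0 0 0 0 0;0 0 0 0 0 0;0 0 0 0 0 0;0 0 0 0 0 0;0 0 0 0 0 0;0 0 0 0 0 0" --fingers 255

```text
time: 23.7
position: [0.5552, 0.0135, 0.0186]
ee_rot: [[0.974, -0.225, 0.0], [-0.225, -0.974, 0.001], [-0.0, -0.001, -1.0]]
ft_force: [0.3, -0.5, 3.9]
opening: 0.0354
grasp_force: 31.5
```

arm_command --plan "0 0 -.02 0 0 0;0 0 -.04 0 0 0;0 0 -.04 0 0 0;0 0 -.04 0 0 0;0 0 0 0 0 0;0 0 0 0 0 0"

```text
time: 24.3
position: [0.5549, 0.0134, 0.1587]
ee_rot: [[0.974, -0.225, 0.0], [-0.225, -0.974, 0.0], [0.0, -0.0, -1.0]]
ft_force: [-0.5, -0.2, -1.4]
opening: 0.0355
grasp_force: 31.1
```

Run:
```python
from h import *
go(.4875,-.3155,.16,np.radians(-90+15.3))
```

```text
t 24.3 pos [0.5549 0.0134 0.1587] shift tool [ 0.0084  0.3357 -0.0015]
turn [-4.000e-04 -2.000e-04 -4.942e-01] j6 1.743
```

arm_command --plan "-.011 .047 -.005 0 0 0;-.011 .047 -.005 0 0 0;-.011 .047 -.005 0 0 0;-.011 .047 -.005 0 0 0;-.011 .047 -.005 0 0 0;-.011 .047 -.005 0 0 0;-.011 .047 -.005 0 0 0;0 0 0 0 0 -.124;0 0 0 0 0 -.124;0 0 0 0 0 -.124;0 0 0 0 0 -.122;0 0 0 0 0 0"

```text
time: 25.5
position: [0.4039, -0.2884, 0.1902]
ee_rot: [[0.965, 0.263, -0.006], [0.263, -0.965, 0.005], [-0.004, -0.006, -1.0]]
ft_force: [-0.5, 0.5, -1.0]
opening: 0.0355
grasp_force: 31.2
```

arm_command --plan "0 0 0 0 0 0;0 0 0 0 0 0;0 0 0 0 0 0"

```text
time: 25.8
position: [0.4055, -0.2895, 0.1927]
ee_rot: [[0.965, 0.263, -0.002], [0.263, -0.965, 0.001], [-0.001, -0.002, -1.0]]
ft_force: [-0.3, -0.3, -1.0]
opening: 0.0357
grasp_force: 31.2
```

Run:
```python
from h import *
c=camera_info("wrist");im=capture("wrist")
go(.4875,-.3155,.16,np.radians(-75))
p=project(c,[[.4875,-.3155,.015]])[0];print(p)
hsv=cv2.cvtColor(im,cv2.COLOR_BGR2HSV)
m=((hsv[...,1]<60)&(hsv[...,2]>150)).astype(np.uint8);x,y=p.astype(int)
k=np.zeros_like(m);k[max(y-45,0):y+45,max(x-45,0):x+45]=1;b=big(m*k)
r=cv2.minAreaRect(b);w=onplane(c,cv2.boxPoints(r),.015)[:,:2];print(r,w.mean(0),w.round(4).tolist())
e=np.diff(w,axis=0);print(np.linalg.norm(e,axis=1),np.degrees(np.arctan2(e[:,1],e[:,0])))
cv2.drawContours(im,[b],-1,(0,0,255),1);cv2.imwrite("pics/w3.png",im)
```

```text
t 25.85 pos [ 0.4056 -0.2896  0.1929] shift tool [0.0722 0.0466 0.0328]
turn [-0.0012  0.0011  0.0044] j6 0.597
[298.9059671  101.16368393]
((297.9999694824219, 100.49998474121094), (49.99999237060547, 56.99999237060547), -0.0) [ 0.48737969 -0.31469485] [[0.4539, -0.2982], [0.5073, -0.2827], [0.5206, -0.33], [0.4677, -0.3479]]
[0.0555641  0.04920232 0.05586168] [  16.23318304  -74.25195772 -161.28781173]
```

View pics/w3.png

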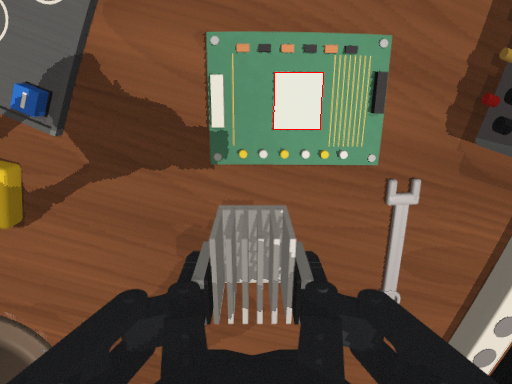

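The wrist view shows the pad at (298,100) square with the tool, and the heat sink held level. Pad centre: (0.487, -0.315).

arm_command --plan ".024 .0155 0 0 0 0;.024 .0155 0 0 0 0;.024 .0155 0 0 0 0;0 0 .04 0 0 0;0 0 .04 0 0 0;0 0 .04 0 0 0;0 0 .015 0 0 0;0 0 0 0 0 0;0 0 0 0 0 0;0 0 0 0 0 0"

```text
time: 26.85
position: [0.4893, -0.3171, 0.0608]
ee_rot: [[0.965, 0.263, 0.003], [0.263, -0.965, -0.003], [0.002, 0.003, -1.0]]
ft_force: [0.1, -0.2, -0.8]
opening: 0.0351
grasp_force: 31.2
```

Run:
```python
from h import *
go(.4863,-.3152,.0276,np.radians(-74.8))
```

```text
t 26.85 pos [ 0.4893 -0.3171  0.0608] shift tool [-0.0025 -0.0027  0.0332]
turn [ 0.0033 -0.0024  0.0013] j6 0.655
```

arm_command --plan "-.0025 -.0025 .015 .003 -.002 0;0 0 .01 0 0 0;0 0 .005 0 0 0;0 0 .002 0 0 0;0 0 0 0 0 0;0 0 0 0 0 0;0 0 0 0 0 0"

```text
time: 27.55
position: [0.4831, -0.313, 0.0276]
ee_rot: [[0.965, 0.264, -0.007], [0.264, -0.965, 0.005], [-0.005, -0.007, -1.0]]
ft_force: [-5.8, 4.6, 13.2]
opening: 0.0356
grasp_force: 33.1
```

arm_command --plan "0 0 .001 0 0 0;0 0 0 0 0 0;0 0 0 0 0 0"

```text
time: 27.85
position: [0.4831, -0.313, 0.0275]
ee_rot: [[0.965, 0.264, -0.007], [0.264, -0.965, 0.005], [-0.005, -0.007, -1.0]]
ft_force: [-7.4, 4.9, 19.2]
opening: 0.0357
grasp_force: 33.8
```

arm_command --plan "0 0 -.0015 0 0 0;0 0 0 0 0 0;0 0 0 0 0 0"

```text
time: 28.15
position: [0.484, -0.3137, 0.0275]
ee_rot: [[0.965, 0.264, -0.004], [0.264, -0.965, 0.003], [-0.003, -0.004, -1.0]]
ft_force: [-2.8, 1.8, 8.1]
opening: 0.035
grasp_force: 32.6
```

arm_command --plan "0 0 0 0 0 0;0 0 0 0 0 0;0 0 0 0 0 0;0 0 0 0 0 0;0 0 0 0 0 0;0 0 0 0 0 0" --fingers 0

```text
time: 28.75
position: [0.4841, -0.3137, 0.0265]
ee_rot: [[0.965, 0.264, -0.004], [0.264, -0.965, 0.003], [-0.003, -0.004, -1.0]]
ft_force: [-0.4, 0.0, 0.1]
opening: 0.0854
grasp_force: 0.0
```

arm_command --plan "0 0 -.03 0 0 0;0 0 -.05 0 0 0;0 0 -.05 0 0 0;-.04 0 -.03 0 0 0;-.04 0 0 0 0 0;0 0 0 0 0 0;0 0 0 0 0 0;0 0 0 0 0 0"

```text
time: 29.55
position: [0.408, -0.3351, 0.1865]
ee_rot: [[0.965, 0.264, -0.003], [0.264, -0.965, 0.003], [-0.002, -0.004, -1.0]]
ft_force: [0.3, -0.1, 1.3]
opening: 0.0854
grasp_force: 0.0
```

Run:
```python
from h import *
c=camera_info("wrist");im=capture("wrist")
p=project(c,[[.4872,-.315,.055]])[0];print(p)
x,y=np.clip(p.astype(int)-[100,75],0,[312,234])
cr=cv2.resize(im[y:y+150,x:x+200],None,fx=4,fy=4);print(x,y)
t=project(c,[[.4872,-.315,.055]])[0]-[x,y];cv2.drawMarker(cr,tuple((t*4).astype(int).tolist()),(0,0,255))
cv2.imwrite("pics/w4.png",cr);np.save("w4.npy",np.array(c["camera_from_world"]))
go(.5439,.3387,.2,np.radians(-98.2))
```

```text
[254.60077153  91.12250558]
154 16
t 29.6 pos [ 0.4082 -0.3349  0.1863] shift tool [ 0.3088 -0.6139 -0.0118]
turn [-0.0039  0.0036  0.4105] j6 0.534
```

View pics/w4.png

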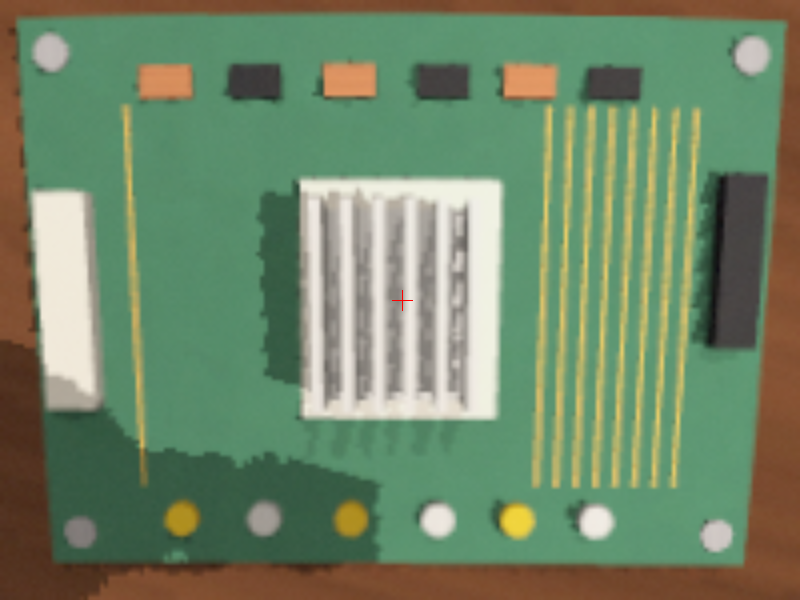

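The heat sink stands on the pad, square, about 3 mm left of the mark at (402,300), well within tolerance. Next: the containers.

arm_command --plan "0 0 -.007 0 0 .137;0 0 -.007 0 0 .137;0 0 0 0 0 .137;.0028 -.049 0 0 0 0;.0028 -.049 0 0 0 0;.0028 -.049 0 0 0 0;.0028 -.049 0 0 0 0;.0028 -.049 0 0 0 0;.0028 -.049 0 0 0 0;.0028 -.049 0 0 0 0;.0028 -.049 0 0 0 0;.0028 -.049 0 0 0 0"

```text
time: 30.8
position: [0.4963, 0.1005, 0.2013]
ee_rot: [[0.99, -0.142, -0.004], [-0.142, -0.99, 0.003], [-0.004, -0.002, -1.0]]
ft_force: [1.0, -0.8, 0.8]
opening: 0.0856
grasp_force: 0.0
```

arm_command --plan ".0028 -.049 0 0 0 0;.0028 -.049 0 0 0 0;.0028 -.049 0 0 0 0;.0028 -.049 0 0 0 0;.0028 -.049 0 0 0 0;0 0 0 0 0 0;0 0 0 0 0 0;0 0 0 0 0 0"

```text
time: 31.6
position: [0.5443, 0.3374, 0.2012]
ee_rot: [[0.99, -0.143, -0.005], [-0.143, -0.99, 0.001], [-0.006, -0.001, -1.0]]
ft_force: [0.4, -0.5, -0.5]
opening: 0.0857
grasp_force: 0.0
```

Run:
```python
from h import *
go(.5434,.3385,.066,np.radians(-98.2))
```

```text
t 31.6 pos [0.5443 0.3374 0.2012] shift tool [-0.0003 -0.0009  0.1353]
turn [-0.0006  0.0056 -0.0006] j6 2.198
```

arm_command --plan "0 -.001 .03 0 .005 0;0 0 .03 0 0 0;0 0 .03 0 0 0;0 0 .03 0 0 0;0 0 .015 0 0 0;0 0 0 0 0 0;0 0 0 0 0 0;0 0 0 0 0 0"

```text
time: 32.4
position: [0.5468, 0.3397, 0.0695]
ee_rot: [[0.99, -0.144, 0.005], [-0.144, -0.99, 0.004], [0.004, -0.005, -1.0]]
ft_force: [-1.0, 0.3, 0.2]
opening: 0.0851
grasp_force: 0.0
```

arm_command --plan "0 0 0 0 0 0;0 0 0 0 0 0;0 0 0 0 0 0;0 0 0 0 0 0;0 0 0 0 0 0;0 0 0 0 0 0;0 0 0 0 0 0;0 0 0 0 0 0" --fingers 255

```text
time: 33.2
position: [0.5458, 0.3397, 0.0683]
ee_rot: [[0.99, -0.144, 0.003], [-0.144, -0.99, 0.003], [0.002, -0.003, -1.0]]
ft_force: [-1.0, 0.8, 6.1]
opening: 0.0436
grasp_force: 30.9
```

arm_command --plan "0 0 -.02 0 0 0;0 0 -.03 0 0 0;0 0 -.03 0 0 0;0 0 -.01 0 0 0;.0062 .042 0 0 0 0;.0062 .042 0 0 0 0;.0062 .042 0 0 0 0;.0062 .042 0 0 0 0;.0062 .042 0 0 0 0;.0062 .042 0 0 0 0;.0062 .042 0 0 0 0;.0062 .042 0 0 0 0"

```text
time: 34.4
position: [0.5445, -0.0022, 0.155]
ee_rot: [[0.99, -0.144, -0.001], [-0.144, -0.99, 0.002], [-0.001, -0.002, -1.0]]
ft_force: [0.6, 0.3, -1.3]
opening: 0.0435
grasp_force: 31.2
```

arm_command --plan ".0062 .042 0 0 0 0;0 0 0 0 0 0;0 0 0 0 0 0;0 0 0 0 0 0;0 0 0 0 0 0"

```text
time: 34.9
position: [0.5455, -0.0417, 0.1559]
ee_rot: [[0.99, -0.142, 0.0], [-0.142, -0.99, 0.003], [-0.0, -0.003, -1.0]]
ft_force: [0.7, -0.7, -2.1]
opening: 0.0437
grasp_force: 31.4
```

Run:
```python
from h import *
go(.5464,-.0457,.0696,np.radians(-98.2))
```

```text
t 34.9 pos [ 0.5455 -0.0417  0.1559] shift tool [0.0014 0.004  0.0863]
turn [-0.0027  0.0001  0.0006] j6 1.554
```

arm_command --plan ".0035 .004 .03 -.003 0 0;0 0 .03 0 0 0;0 0 .012 0 0 0;0 0 .006 0 0 0;0 0 .004 0 0 0;0 0 0 0 0 0;0 0 0 0 0 0;0 0 0 0 0 0;0 0 0 0 0 0"

```text
time: 35.8
position: [0.5496, -0.0477, 0.0753]
ee_rot: [[0.99, -0.144, 0.002], [-0.144, -0.99, -0.001], [0.003, 0.001, -1.0]]
ft_force: [0.3, 0.0, -1.9]
opening: 0.0437
grasp_force: 31.5
```

Run:
```python
from h import *
go(.5488,-.0457,.0713,np.radians(-98.2))
```

```text
t 35.8 pos [ 0.5496 -0.0477  0.0753] shift tool [-0.0011 -0.0019  0.004 ]
turn [ 0.0007 -0.0026 -0.0012] j6 1.55
```

arm_command --plan "-.001 -.002 .003 0 0 0;0 0 .001 0 0 0;0 0 0 0 0 0;0 0 0 0 0 0;0 0 0 0 0 0"

```text
time: 36.3
position: [0.5485, -0.0453, 0.0712]
ee_rot: [[0.99, -0.144, 0.001], [-0.144, -0.99, -0.0], [0.001, 0.0, -1.0]]
ft_force: [-0.6, 1.0, 4.6]
opening: 0.0432
grasp_force: 31.9
```

arm_command --plan "0 0 0 0 0 0;0 0 0 0 0 0;0 0 0 0 0 0;0 0 0 0 0 0;0 0 0 0 0 0;0 0 0 0 0 0" --fingers 0

```text
time: 36.9
position: [0.5482, -0.0454, 0.0704]
ee_rot: [[0.99, -0.144, 0.001], [-0.144, -0.99, -0.001], [0.001, 0.001, -1.0]]
ft_force: [0.1, -0.1, -0.6]
opening: 0.0856
grasp_force: 0.0
```

arm_command --plan "0 0 -.03 0 0 0;0 0 -.05 0 0 0;0 0 -.04 0 0 0;0 0 -.01 0 0 0;0 0 0 0 0 0;0 0 0 0 0 0"

```text
time: 37.5
position: [0.5471, -0.0451, 0.1992]
ee_rot: [[0.99, -0.144, -0.001], [-0.144, -0.99, -0.0], [-0.001, 0.001, -1.0]]
ft_force: [0.3, 0.4, -0.3]
opening: 0.0854
grasp_force: 0.0
```

Run:
```python
from h import *
go(.4788,.328,.0635,np.radians(-98.2))
```

```text
t 37.5 pos [ 0.5471 -0.0451  0.1992] shift tool [-0.121  -0.3595  0.1356]
turn [ 0.0006  0.0012 -0.0011] j6 1.554
```

arm_command --plan "-.0151 -.0449 0 0 0 0;-.0151 -.0449 0 0 0 0;-.0151 -.0449 0 0 0 0;-.0151 -.0449 0 0 0 0;-.0151 -.0449 0 0 0 0;-.0151 -.0449 0 0 0 0;-.0151 -.0449 0 0 0 0;-.0151 -.0449 0 0 0 0;0 0 0 0 0 0;0 0 0 0 0 0;0 0 0 0 0 0"

```text
time: 38.6
position: [0.4792, 0.326, 0.198]
ee_rot: [[0.99, -0.144, -0.002], [-0.144, -0.99, -0.003], [-0.002, 0.004, -1.0]]
ft_force: [0.0, 0.2, -0.1]
opening: 0.0855
grasp_force: 0.0
```

Run:
```python
from h import *
go(.4788,.328,.0635,np.radians(-98.2))
```

```text
t 38.6 pos [0.4792 0.326  0.198 ] shift tool [-0.0004 -0.0024  0.1345]
turn [ 0.0037  0.0019 -0.0014] j6 2.239
```

arm_command --plan "-.002 -.002 .03 0.002 0 0;0 0 .03 0 0 0;0 0 .03 0 0 0;0 0 .03 0 0 0;0 0 .012 0 0 0;0 0 0 0 0 0;0 0 0 0 0 0;0 0 0 0 0 0"

```text
time: 39.4
position: [0.4803, 0.3304, 0.07]
ee_rot: [[0.99, -0.144, 0.004], [-0.144, -0.99, 0.003], [0.004, -0.004, -1.0]]
ft_force: [0.5, 0.1, 0.1]
opening: 0.085
grasp_force: 0.0
```

arm_command --plan "0 0 0 0 0 0;0 0 0 0 0 0;0 0 0 0 0 0;0 0 0 0 0 0;0 0 0 0 0 0;0 0 0 0 0 0;0 0 0 0 0 0;0 0 0 0 0 0" --fingers 255

```text
time: 40.2
position: [0.4791, 0.3303, 0.0689]
ee_rot: [[0.99, -0.144, 0.002], [-0.144, -0.99, 0.002], [0.002, -0.002, -1.0]]
ft_force: [-1.1, 0.2, 5.0]
opening: 0.0394
grasp_force: 30.3
```

arm_command --plan "0 0 -.02 0 0 0;0 0 -.03 0 0 0;0 0 -.03 0 0 0;0 0 -.01 0 0 0;.02 .0413 0 0 0 0;.02 .0413 0 0 0 0;.02 .0413 0 0 0 0;.02 .0413 0 0 0 0;.02 .0413 0 0 0 0;.02 .0413 0 0 0 0;0 0 0 0 0 0;0 0 0 0 0 0"

```text
time: 41.4
position: [0.5609, 0.0663, 0.1564]
ee_rot: [[0.989, -0.147, -0.001], [-0.147, -0.989, 0.002], [-0.002, -0.001, -1.0]]
ft_force: [0.1, -0.5, -2.2]
opening: 0.0394
grasp_force: 30.9
```

arm_command --plan "0 0 0 0 0 0;0 0 0 0 0 0"

```text
time: 41.6
position: [0.5608, 0.0687, 0.1572]
ee_rot: [[0.99, -0.142, -0.0], [-0.142, -0.99, 0.002], [-0.0, -0.001, -1.0]]
ft_force: [-0.0, -0.2, -1.2]
opening: 0.0392
grasp_force: 30.9
```

Run:
```python
from h import *
go(.5632,.0657,.0665,np.radians(-98.2))
```

```text
t 41.6 pos [0.5608 0.0687 0.1572] shift tool [0.0028 0.0027 0.0907]
turn [-0.0015  0.0004  0.0007] j6 1.756
```

arm_command --plan ".002 .002 .03 -.001 0 0;0 0 .03 0 0 0;0 0 .012 0 0 0;0 0 .006 0 0 0;0 0 .004 0 0 0;0 0 0 0 0 0;0 0 0 0 0 0;0 0 0 0 0 0;0 0 0 0 0 0"

```text
time: 42.5
position: [0.5641, 0.0651, 0.0768]
ee_rot: [[0.99, -0.144, 0.003], [-0.144, -0.99, 0.0], [0.003, -0.001, -1.0]]
ft_force: [0.2, -0.3, -1.1]
opening: 0.039
grasp_force: 31.0
```

Run:
```python
from h import *
go(.5635,.0657,.0717,np.radians(-98.2))
```

```text
t 42.5 pos [0.5641 0.0651 0.0768] shift tool [-0.0007 -0.0005  0.0051]
turn [-0.0007 -0.0025 -0.0012] j6 1.753
```

arm_command --plan "0 -.0005 .003 0 0 0;0 0 .0015 0 0 0;0 0 0 0 0 0;0 0 0 0 0 0;0 0 0 0 0 0"

```text
time: 43.0
position: [0.5639, 0.0656, 0.0719]
ee_rot: [[0.99, -0.144, 0.002], [-0.144, -0.99, 0.0], [0.002, -0.0, -1.0]]
ft_force: [0.5, -0.4, 4.1]
opening: 0.0391
grasp_force: 31.2
```

arm_command --plan "0 0 0 0 0 0;0 0 0 0 0 0;0 0 0 0 0 0;0 0 0 0 0 0;0 0 0 0 0 0;0 0 0 0 0 0" --fingers 0

```text
time: 43.6
position: [0.5635, 0.0656, 0.0713]
ee_rot: [[0.99, -0.144, 0.001], [-0.144, -0.99, 0.0], [0.001, -0.0, -1.0]]
ft_force: [0.1, -0.4, -0.8]
opening: 0.0853
grasp_force: 0.0
```

arm_command --plan "0 0 -.03 0 0 0;0 0 -.05 0 0 0;0 0 -.04 0 0 0;0 0 -.01 0 0 0;0 0 0 0 0 0;0 0 0 0 0 0"

```text
time: 44.2
position: [0.5623, 0.0655, 0.2001]
ee_rot: [[0.99, -0.144, -0.001], [-0.144, -0.99, 0.0], [-0.001, 0.0, -1.0]]
ft_force: [-0.4, -0.0, 0.1]
opening: 0.0851
grasp_force: 0.0
```

Run:
```python
from h import *
go(.4138,.3178,.0545,np.radians(-98.2))
```

```text
t 44.2 pos [0.5623 0.0655 0.2001] shift tool [-0.1831 -0.2283  0.1458]
turn [ 0.      0.0011 -0.0011] j6 1.754
```

arm_command --plan "-.0305 -.038 0 0 0 0;-.0305 -.038 0 0 0 0;-.0305 -.038 0 0 0 0;-.0305 -.038 0 0 0 0;-.0305 -.038 0 0 0 0;-.0305 -.038 0 0 0 0;0 0 0 0 0 0;0 0 0 0 0 0;0 0 0 0 0 0;0 0 0 0 0 0"

```text
time: 45.2
position: [0.4155, 0.316, 0.2004]
ee_rot: [[0.989, -0.146, -0.0], [-0.146, -0.989, -0.001], [-0.0, 0.001, -1.0]]
ft_force: [-0.1, 0.7, 0.3]
opening: 0.0857
grasp_force: 0.0
```

Run:
```python
from h import *
go(.4138,.3178,.0545,np.radians(-98.2))
```

```text
t 45.2 pos [0.4155 0.316  0.2004] shift tool [-0.0019 -0.0017  0.1459]
turn [ 0.0011  0.0001 -0.0032] j6 2.285
```

arm_command --plan "-.003 -.001 .03 0 0 0;0 0 .03 0 0 0;0 0 .03 0 0 0;0 0 .03 0 0 0;0 0 .022 0 0 0;0 0 0 0 0 0;0 0 0 0 0 0;0 0 0 0 0 0"

```text
time: 46.0
position: [0.414, 0.3192, 0.0608]
ee_rot: [[0.989, -0.145, 0.003], [-0.145, -0.989, 0.002], [0.003, -0.002, -1.0]]
ft_force: [0.9, 0.1, 0.3]
opening: 0.0853
grasp_force: 0.0
```

arm_command --plan "0 0 0 0 0 0;0 0 0 0 0 0;0 0 0 0 0 0;0 0 0 0 0 0;0 0 0 0 0 0;0 0 0 0 0 0;0 0 0 0 0 0;0 0 0 0 0 0" --fingers 255

```text
time: 46.8
position: [0.4128, 0.3192, 0.0601]
ee_rot: [[0.99, -0.143, 0.002], [-0.144, -0.99, 0.001], [0.002, -0.001, -1.0]]
ft_force: [-1.2, -1.4, 5.9]
opening: 0.035
grasp_force: 30.0
```

arm_command --plan "0 0 -.02 0 0 0;0 0 -.03 0 0 0;0 0 -.02 0 0 0;.017 .0404 0 0 0 0;.017 .0404 0 0 0 0;.017 .0404 0 0 0 0;.017 .0404 0 0 0 0;.017 .0404 0 0 0 0;.017 .0404 0 0 0 0;.017 .0404 0 0 0 0;0 0 0 0 0 0;0 0 0 0 0 0"

```text
time: 48.0
position: [0.489, 0.0212, 0.1287]
ee_rot: [[0.989, -0.147, -0.0], [-0.147, -0.989, 0.001], [-0.0, -0.001, -1.0]]
ft_force: [-0.2, -0.1, -0.7]
opening: 0.0353
grasp_force: 30.6
```

arm_command --plan "0 0 0 0 0 0;0 0 0 0 0 0"

```text
time: 48.2
position: [0.4887, 0.0233, 0.1289]
ee_rot: [[0.99, -0.142, -0.0], [-0.142, -0.99, 0.001], [-0.0, -0.001, -1.0]]
ft_force: [-0.8, 0.3, -1.7]
opening: 0.0352
grasp_force: 30.6
```

Run:
```python
from h import *
go(.4927,.0208,.0576,np.radians(-98.2))
```

```text
t 48.2 pos [0.4887 0.0233 0.1289] shift tool [0.0043 0.0019 0.0713]
turn [-0.0006  0.0001  0.0008] j6 1.671
```

arm_command --plan ".003 .002 .03 0 0 0;0 0 .015 0 0 0;0 0 .01 0 0 0;0 0 .006 0 0 0;0 0 0 0 0 0;0 0 0 0 0 0;0 0 0 0 0 0"

```text
time: 48.9
position: [0.4931, 0.0196, 0.0692]
ee_rot: [[0.99, -0.144, 0.003], [-0.144, -0.99, 0.0], [0.003, -0.001, -1.0]]
ft_force: [-0.4, -0.3, -1.1]
opening: 0.0351
grasp_force: 30.7
```

Run:
```python
from h import *
go(.4917,.0208,.063,np.radians(-98.2))
```

```text
t 48.9 pos [0.4931 0.0196 0.0692] shift tool [-0.0015 -0.0009  0.0062]
turn [-0.0006 -0.0028 -0.0009] j6 1.666
```

arm_command --plan "-.001 -.001 .003 0 -.001 0;0 0 .002 0 0 0;0 0 .001 0 0 0;0 0 0 0 0 0;0 0 0 0 0 0;0 0 0 0 0 0"

```text
time: 49.5
position: [0.4917, 0.0207, 0.0631]
ee_rot: [[0.99, -0.144, 0.0], [-0.144, -0.99, 0.0], [0.0, -0.0, -1.0]]
ft_force: [-2.2, -0.2, 5.4]
opening: 0.035
grasp_force: 31.2
```

arm_command --plan "0 0 0 0 0 0;0 0 0 0 0 0;0 0 0 0 0 0;0 0 0 0 0 0;0 0 0 0 0 0;0 0 0 0 0 0" --fingers 0

```text
time: 50.1
position: [0.4913, 0.0207, 0.0622]
ee_rot: [[0.99, -0.144, -0.0], [-0.144, -0.99, 0.0], [-0.0, -0.0, -1.0]]
ft_force: [0.7, 0.2, -1.1]
opening: 0.0855
grasp_force: 0.0
```

arm_command --plan "0 0 -.03 0 0 0;0 0 -.05 0 0 0;0 0 -.05 0 0 0;-.03 0 -.03 0 0 0;-.04 0 -.02 0 0 0;-.04 0 0 0 0 0;-.04 0 0 0 0 0;0 0 0 0 0 0;0 0 0 0 0 0;0 0 0 0 0 0"

```text
time: 51.1
position: [0.344, 0.0421, 0.2428]
ee_rot: [[0.99, -0.144, 0.002], [-0.144, -0.99, 0.0], [0.002, -0.001, -1.0]]
ft_force: [-0.0, -0.7, 0.3]
opening: 0.0854
grasp_force: 0.0
```

Run:
```python
from h import *
im=capture("top");a=cv2.imread("pics/top0.png")
f=lambda i:cv2.resize(i[150:270,180:310],None,fx=3,fy=3)
cv2.imwrite("pics/t5.png",np.vstack([np.hstack([f(a),f(im)]),cv2.resize(im[170:260,340:450],(390,319)).repeat(2,1)[:200]])[:600])
s=read_state();print(s["time"],s["position"],s["opening"])
```

```text
51.15 [0.34412653 0.0420704  0.24273897] 0.08559122189449588
```

View pics/t5.png

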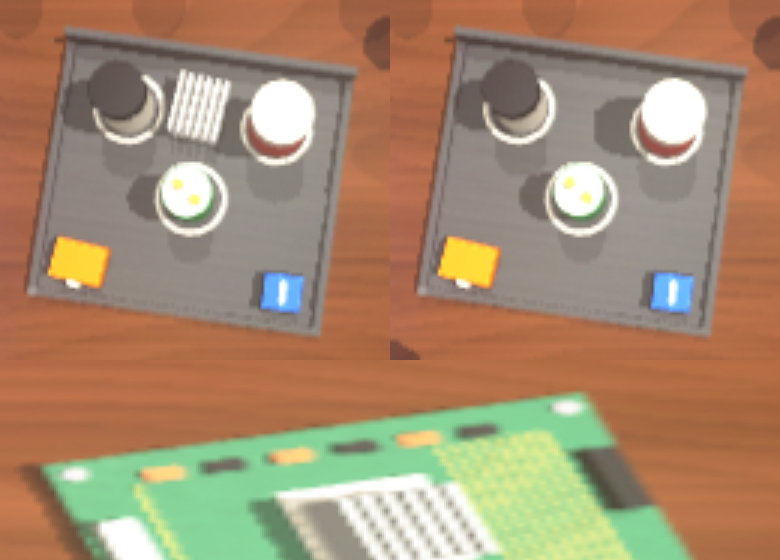

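The before and after views match: bottle (513,85), can (673,105) and capacitor (580,190) each sit 1–2 px (a few mm) from their start, and the heat sink is on the pad.

```bash
python3 -c "
from plant import *
print(finish_job())"
```

```text
the job is handed in; nothing more can be done
None
```

The job is handed in at about 51 s. The heat sink stands on the pad about 3 mm off centre with its fins square, and the can, bottle and capacitor are back upright within a few mm of where they started. The parts box and relay did not move.

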